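# Wedge a box blank up to the height finger

## Task

Slide the wooden wedge, thin end first, under the front of the box blank in the marking stand so that the front rises until the box's top bears snugly on the nub of the height gauge's finger. Stop as soon as it bears firmly and do not jam it, for the gauge is delicate; lift the box with the wedge only, not with the gripper, leave the wedge holding it there, let go, and leave the other things on the bench alone.

Things in the scene. Friction and masses are not known exactly. Their poses are not given: they have to be found in the camera images.
- stand: Wooden marking stand fixed to the bench. Origin on the bench under the middle of the box's seat; x points the way the wedge is pushed in, z up. Strips 12 mm high, 35 mm wide, at y = +-47.5 mm carry the box. Cheeks 34 mm high guide its sides (3 mm play each). A stop 20 mm high behind the box (x = +57 mm) keeps it from sliding away.
- mouth (a point): On the bench at the mouth of the stand's tunnel (stand frame x = -55 mm, y = 0), under the box's front edge. The tunnel between the strips is 60 mm wide (y), 12 mm high under the box, with the bench as its floor, and open at -x.
- box: Pale wooden box blank, a closed block 110 x 130 x 60 mm (x, y, z), 0.4 to 0.75 kg, lying loose on the stand with the same axes. Origin at the centre of its underside. Its front (-x face, with a small brass plate, at the tunnel mouth) is to be raised; its back lower edge stays on the strips and it tilts about that by 1.5 to 6.5 degrees.
- box_front (a point): Middle of the box's lower front edge (box frame x = -55 mm, z = 0), 12 mm above the bench at the start: the wedge goes in under it.
- wedge: Loose wooden wedge, 190 mm long, 36 mm wide, 0.11 kg, lying flat on the bench. Origin on its underside below the middle of its tail, a block 60 mm long (x -30 to +30 mm) and 31 mm high: grip it there across the 36 mm width (y). From x = +30 mm to the tip at x = +160 mm the top falls straight from 31 to 5 mm, 1 in 5.
- wedge_tip (a point): Middle of the lower edge of the wedge's thin end, 5 mm thick. Wood friction is about 0.6, so the wedge stays where it is left. Pushing it in takes some 4 to 11 N while it lifts the box alone; once the box meets the nub, about 1.3 N more for each newton at the nub, rising by 1 to 2 N per mm of travel.
- gauge: Steel height gauge fixed beside the stand; origin and axes coincide with the stand's. Post 162 mm high at x = -43, y = +112 mm; a clamped finger reaches from it over the box and ends in a round nub pointing down, 12 mm across, at x = -43 mm, y = 0, 12 mm behind the box's front. Delicate: never press it with over 12 N; 2 to 8 N is snug.
- nub_low (a point): The lowest place the gauge's nub can be: 3 mm above the box's top as it lies at the start, at the nub's x and y. The nub itself is set 0 to 8 mm higher, differently every time; this is not measured: find it by feel or by sight. The box meets it when the wedge's tip is about 50 to 100 mm past the box's front edge.
- glue_jar: Yellow glue jar, 64 mm across, 85 mm high, a bystander. Origin at its underside.
- offcut: Dark wooden offcut, 45 x 90 x 38 mm, a bystander. Origin at its underside.
- mallet: Hammer lying on the bench, a bystander.
Mind the look-alikes: they are no part of the job. Of the things that look like the box, the largest one is meant.

How it is judged:
By the outcome, as a careful person would: the job done as asked, in the order asked, and still so for the second after the job is handed in, with the robot touching nothing.
It also fails if it takes over 67 s, if anything falls off the work surface, if the arm or the gripper's body presses on something with over 40 N, if the wrist force passes 120 N, or if a joint passes its speed limit or range.

## Robot

A 7-joint arm with a two-finger parallel gripper is mounted at the origin on the work surface. World frame = base frame: x ahead of the robot, y to its left, z up, the work surface at z = 0. Lengths are in mm, angles in rad, forces in N, time in s.
With the tool pointing down it reaches from about 350 to 900 mm from the base axis. Payload 19.9 kg.
Tool frame: the origin (TCP) lies midway between the tips of the shut fingers; the grasp point (between the pads) lies 19 mm behind it; z points along the fingers, y is the line along which they close (so a half turn about z gives the same grasp; the last joint's range is limited). The gripper opens to 85 mm and grips with 20 to 120 N. Pads are 22 mm wide; open, the fingers measure 114 mm over their backs; the gripper's body (76 mm by 85 mm) begins 54 mm behind the grasp point. The pads swing forward as they close: fully open they stand 13 mm farther back than shut.
Start: joints at [-1.357, 0.417, -0.01, 1.614, 0.005, 1.111, -0.053], TCP at [157.523, 604.804, 231.26] pointing down, gripper open.
Joint ranges: [-2.81, 2.81], [-0.39, 2.02], [-1.27, 1.25], [0.06, 2.57], [-1.19, 4.33], [0.19, 2], [-2.82, 2.82]. Speed limits (rad/s): [1.89, 1.89, 2.39, 2.39, 3.01, 3.01, 3.01].

## Interface

Orientations are given as a unit quaternion [x, y, z, w].
In Python, from cell import * gives the robot as it stands.
- The arm moves only by the shell command python3 -m jog 'ROWS' [OPENING] [FORCE]. ROWS is JSON, a list of rows, each a list of 6 numbers: the shift along the tool's x, y, z in m, then the turn, a rotation vector about the tool's x, y, z in rad. A call has 1 to 8 rows; each row is the pose to reach, as a shift and turn from the pose commanded when the call began, along the tool's axes at that moment; what a row does not reach only later rows make up. A row lasts 1/8 s, in which the tool goes at most 62.5 mm and 10.7 degrees, less where a joint would pass 70% of its speed; a pose out of reach is approached as far as the arm can. A call with a gripper value outside its range is refused whole. OPENING is the closure, from -1 (fully open) to 1 (shut), set as the call begins (- or left out, the last holds). The fingers move at their own pace and stop on an object; FORCE is the grip in N (left out, the last holds). Time passes only in rows, so rows that repeat a pose let the fingers close. It gives the time, the measured TCP pose, the force, the opening and the grip force at its end, in the units of the state.
- state(): the state, without advancing time (a new reading comes with each control period).
- grab_frame(name): name is "side" or "top" or "wrist"; returns a dict with "img" (384x512x3 uint8, blue, green, red), "fov_y" (degrees; the focal length in pixels is half the picture's height over the tangent of half this angle, whatever the lens; pixels are square), "cx", "cy" (the principal point, pixels), "position" and "rotation" of the camera in the world. Camera axes: x right, y down, z forward; pixel columns grow to the right and rows downward; lengths in mm; the calibration is good to about 2 mm. A picture is of the moment at which its call begins. There is no depth.
- job_done(): hands the job in; it is judged then, once.
The state is a dict: "time": time; "joint_pos": joint angles; "joint_velocities": joint speeds; "joint_torque": joint torques, N m; "ee_pos": TCP position; "tool_rot": TCP orientation; "wrist_force": force on the tool from outside, world axes, zero at the start; "ft_torque": the same for the moment, N m; "grip_width": finger opening in mm; "finger_force": force on a finger pad.
Only numpy, scipy, OpenCV 4.12 (cv2) and the standard library are available. Lean on these libraries where they do the work, as an engineer would, in place of code of your own. Each camera call takes 0.05 s, during which the arm holds its last target. There are 200 camera calls.

## Working session

There is one attempt and no reset: what is moved stays moved. The work goes in short steps, Python scripts to look and compute and a shell command to move; the robot and the scene stay as the last step left them, time stands still between calls to the robot, and variables do not carry over. Pictures are saved under pics/ and viewed, at most 10 in all, crops included, and the job is handed in when it is done.

```bash
mkdir -p pics; python3 - <<'E'
from cell import *
import cv2,numpy as np
s=state();print(s['time'],s['ee_pos'],s['tool_rot'],s['wrist_force'],s['grip_width'])
for n in('top','side'):
    f=grab_frame(n);cv2.imwrite(f'pics/{n}0.png',f['img'])
    print(n,f['fov_y'],f['cx'],f['cy'],f['position'],f['rotation'])
E
```

```text
0.0 [157.47003316 604.4723809  230.62739182] [ 1.27059348e-01  9.91894907e-01 -6.44033925e-04 -2.73856854e-05] [-0.13289618  0.22785673 -0.71457032] 85.30860522105466
top 54.23224962990651 255.94863253958061 193.07168536815328 [ 444.64875923  -77.26779161 1219.48028546] [ 0.70871329 -0.70311     0.04585891 -0.03547898]
side 49.58518455140852 252.913953001625 195.47419023601643 [ 248.24487113 -728.18350726  986.03528267] [ 0.9190023 -0.2209875  0.0852518 -0.3151689]
```

View pics/top0.png

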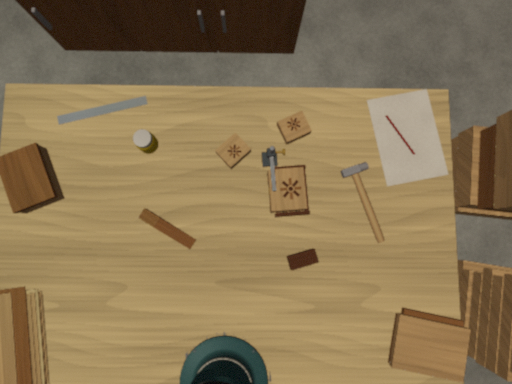

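View pics/side0.png

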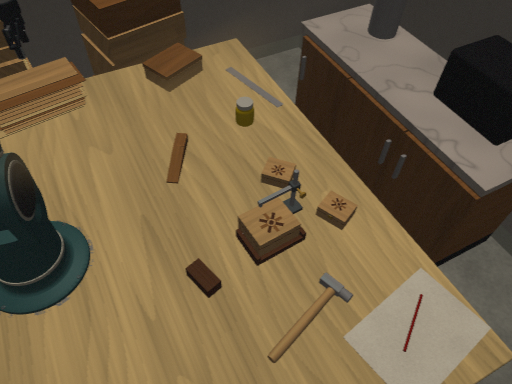

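The top view shows the wedge at about (141,211)-(194,245) and the box at (290,190). The gauge post is at (269,157), left of the box, so the front faces left and the push goes right (world -y). The offcut is at (302,259), the mallet at (360,200) and the jar at (145,140).

```bash
cat > h.py <<'E'
import cv2,numpy as np
from scipy.spatial.transform import Rotation as R
def K(f): 
    F=f['img'].shape[0]/2/np.tan(np.radians(f['fov_y'])/2); return F
def rot(f):
    r=np.array(f['rotation']); return R.from_quat(r).as_matrix() if r.size==4 else r.reshape(3,3)
def onto(f,u,v,z):
    d=rot(f)@[(u-f['cx'])/K(f),(v-f['cy'])/K(f),1]; p=np.array(f['position']); return p+d*(z-p[2])/d[2]
def proj(f,P):
    q=rot(f).T@(np.array(P)-f['position']); return np.array([f['cx']+K(f)*q[0]/q[2],f['cy']+K(f)*q[1]/q[2]])
E
python3 - <<'E'
from cell import *
from h import *
f=grab_frame('top');g=grab_frame('side')
print('base',proj(f,[0,0,0]),proj(g,[0,0,0]),'tcp',proj(f,[157,604,230]),proj(g,[157,604,230]))
im=f['img'];
a=cv2.resize(im[195:260,125:215],None,fx=6,fy=6,interpolation=cv2.INTER_CUBIC)
b=cv2.resize(im[140:225,255:320],None,fx=4.5,fy=4.5,interpolation=cv2.INTER_CUBIC)
H=max(a.shape[0],b.shape[0]);c=np.zeros((H,a.shape[1]+b.shape[1]-50+0,3),np.uint8)
c=np.zeros((600,800,3),np.uint8);c[:a.shape[0],:500]=a[:, :500];c[:b.shape[0],508:508+b.shape[1]]=b
sw=g['img'][125:190,155:200];sw=cv2.resize(sw,None,fx=3,fy=3,interpolation=cv2.INTER_CUBIC);c[400:595,0:135]=sw
sb=g['img'][165:265,230:310];sb=cv2.resize(sb,None,fx=2,fy=2,interpolation=cv2.INTER_CUBIC);c[398:598,150:310]=sb
cv2.imwrite('pics/c1.png',c)
# wedge mask
hsv=cv2.cvtColor(im,cv2.COLOR_BGR2HSV);print(hsv[228,167],hsv[240,150],hsv[200,290],hsv[211,290])
for n,fr,(y0,y1,x0,x1) in(('top',f,(195,260,125,215)),('side',g,(122,192,155,200))):
    hs=fr['img'][y0:y1,x0:x1].astype(int)
    m=(hs[...,2]<150).astype(np.uint8)
    cs,_=cv2.findContours(m,0,2);k=max(cs,key=cv2.contourArea);r=cv2.minAreaRect(k)
    print(n,cv2.contourArea(k),r[1])
    for p in cv2.boxPoints(r)+[x0,y0]:print(p.round(1),onto(fr,*p,0).round(0),onto(fr,*p,31).round(0))
E
```

```text
base [223.98073737 381.00649376] [ 35.95231412 264.99891054] tcp [-22.49620629 349.94731883] [25.03779395 54.00909758]
[ 14 164 118] [ 20 105 168] [ 17 126 160] [ 14 147  87]
top 724.5 (61.7078742980957, 13.712859153747559)
[137.4 217.5] [503. 288.   0.] [501. 279.  31.]
[144.6 205.8] [541. 267.   0.] [538. 258.  31.]
[197.1 238.3] [437.  94.   0.] [438.  90.  31.]
[189.9 249.9] [400. 116.   0.] [401. 111.  31.]
side 1295.0 (69.0, 44.0)
[155. 122.] [464. 392.   0.] [457. 356.  31.]
[199. 122.] [601. 324.   0.] [590. 291.  31.]
[199. 191.] [481.  39.   0.] [474.  15.  31.]
[155. 191.] [362.  98.   0.] [359.  73.  31.]
```

View pics/c1.png

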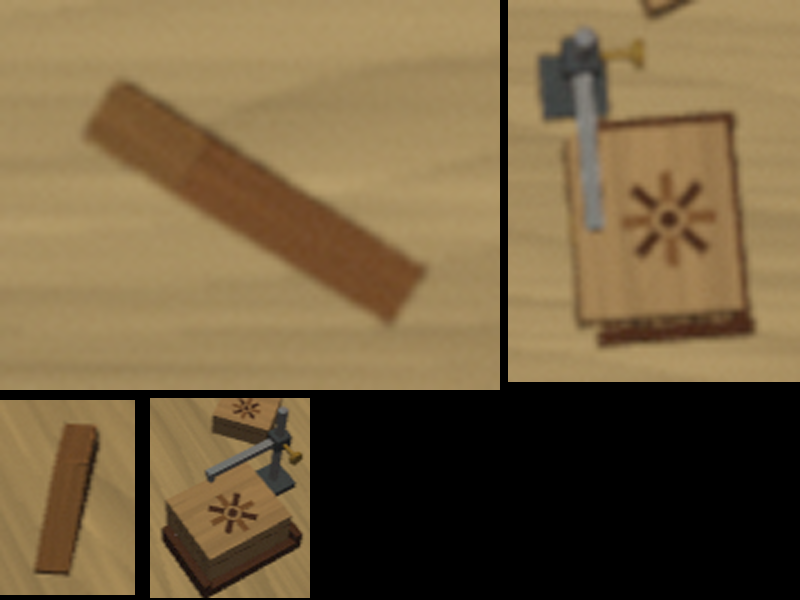

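The wedge's tail is at the upper left (its lighter end) and its tip at the lower right. In the top frame the box's top face has corners in the crop at about (564,127), (733,115), (747,312) and (578,325). The front is on the left, under the finger.

```bash
python3 - <<'E'
from cell import *
from h import *
f=grab_frame('top')
t=(onto(f,138.8,217.2,31)+onto(f,145,208.3,31))/2
p=(onto(f,195.8,239.7,5)+onto(f,190,248.8,5))/2
d=(p-t)[:2];print('wedge tail',t,'tip',p,'len',np.linalg.norm(d),'yaw',np.degrees(np.arctan2(d[1],d[0])))
u=d/np.linalg.norm(d);c=(t[:2]+30*u+p[:2]-160*u)/2;print('origin',c)
B=[onto(f,255+(x-508)/4.5,140+y/4.5,72)[:2] for x,y in((564,127),(733,115),(747,312),(578,325))]
B=np.array(B);print(B.round(0))
print('len x',np.linalg.norm(B[1]-B[0]),np.linalg.norm(B[2]-B[3]),'len y',np.linalg.norm(B[0]-B[3]),np.linalg.norm(B[1]-B[2]))
ex=(B[1]-B[0]+B[2]-B[3]);ey=(B[0]-B[3]+B[1]-B[2])
yx=np.degrees(np.arctan2(ex[1],ex[0]));yy=np.degrees(np.arctan2(ey[1],ey[0]))-90
C=B.mean(0);print('C',C,'yaw',yx,yy)
# dark bits: stand + finger
y=np.radians((yx+yy)/2);e=np.array([np.cos(y),np.sin(y)]);n=np.array([-e[1],e[0]])
for nm,q in(('mouth',(-55,0,0)),('post top',(-43,112,162)),('nub',(-43,0,75)),('c',(0,0,72))):
    P=[*(C+q[0]*e+q[1]*n),q[2]];print(nm,np.round(P),proj(f,P),'crop',(proj(f,P)-[255,140])*4.5+[508,0])
s=state();print(s['time'],R.from_quat(s['tool_rot']).as_matrix().round(3))
E
```

```text
wedge tail [516.42207137 265.42113438  31.        ] tip [418.39306442 106.11134751   5.        ] len 187.05425522321082 yaw -121.60547139832453
origin [501.47193839 241.12523897]
[[ 655. -129.]
 [ 665. -246.]
 [ 528. -254.]
 [ 519. -139.]]
len x 117.3630552166354 115.85076222879283 len y 137.07412488974333 136.7348179981086
C [ 591.88953386 -191.94936136] yaw -85.23224199376084 -86.12292895662857
mouth [ 588. -137.    0.] [268.8927337  192.56732457] crop [570.51730167 236.55296056]
post top [ 700. -141.  162.] [273.01266875 147.25458002] crop [589.05700938  32.64561009]
nub [ 589. -149.   75.] [273.98123765 189.48109515] crop [593.41556944 222.66492818]
c [ 592. -192.   72.] [287.78972851 188.68426678] crop [655.55377831 219.0792005 ]
0.25 [[-0.968  0.252 -0.   ]
 [ 0.252  0.968 -0.001]
 [-0.    -0.001 -1.   ]]
```

```bash
python3 -m jog '[[-0.02,-0.013,0.005,0,0,0.09],[-0.06,-0.04,0.015,0,0,0.25],[-0.11,-0.07,0.03,0,0,0.42],[-0.16,-0.1,0.05,0,0,0.6],[-0.21,-0.13,0.06,0,0,0.78],[-0.26,-0.165,0.075,0,0,0.96],[-0.31,-0.2,0.09,0,0,1.14],[-0.36,-0.23,0.1,0,0,1.3]]' -1; cat >> h.py <<'E'
def delta(s,target,yaw_y):
    """tool-frame shift (m) to world target mm, and tool-z turn to bring tool y to world angle yaw_y deg"""
    M=R.from_quat(s['tool_rot']).as_matrix()
    D=M.T@(np.array(target)-s['ee_pos'])/1000
    a=np.degrees(np.arctan2(M[1,1],M[0,1]));w=(yaw_y-a+180)%360-180
    tilt=M.T@np.cross(M[:,2],[0,0,-1])
    print('t',s['time'],'ee',np.round(s['ee_pos'],1),'shift',D.round(4),'turn',np.radians(-w).round(3),'tilt',tilt.round(4),'F',np.round(s['wrist_force'],1))
E
python3 -c "
from cell import *;from h import *
delta(state(),[501,241,100],-31.6)"
```

```text
time: 1.25
ee_pos: [448.8, 289.8, 130.9]
tool_rot: [0.703, 0.711, -0.0, 0.0]
wrist_force: [-0.0, 1.2, -0.4]
grip_width: 85.2
finger_force: 0.0
t 1.25 ee [448.8 289.8 130.9] shift [-0.0494  0.0517  0.0309] turn 0.562 tilt [-0.0001  0.0001 -0.    ] F [-0.   1.2 -0.4]
```

```bash
python3 -m jog '[[-0.012,0.013,0.007,0,0,0.14],[-0.025,0.026,0.015,0,0,0.28],[-0.038,0.04,0.023,0,0,0.42],[-0.049,0.052,0.031,0,0,0.562],[-0.049,0.052,0.031,0,0,0.562]]' -1; 
python3 -c "
from cell import *;from h import *
s=state();delta(s,[501,241,1],-31.6)
f=grab_frame('wrist');cv2.imwrite('pics/w1.png',f['img'])
for x,y in((-30,0),(160,0),(30,18),(30,-18)):
  a=np.radians(-121.6);print(proj(f,[501.5+x*np.cos(a)-y*np.sin(a),241.1+x*np.sin(a)+y*np.cos(a),31 if x<100 else 5]))
"
```

```text
time: 1.88
ee_pos: [501.0, 242.4, 99.8]
tool_rot: [0.872, 0.49, -0.001, 0.0]
wrist_force: [-0.2, -0.2, 0.8]
grip_width: 85.3
finger_force: 0.0
t 1.875 ee [501.  242.4  99.8] shift [-0.001   0.0007  0.0988] turn 0.004 tilt [ 0.0003  0.0014 -0.    ] F [-0.2 -0.2  0.8]
[254.40291221 164.46241918]
[253.39972539 337.96378489]
[276.34840442 236.94587687]
[231.72971231 236.7892222 ]
```

View pics/w1.png

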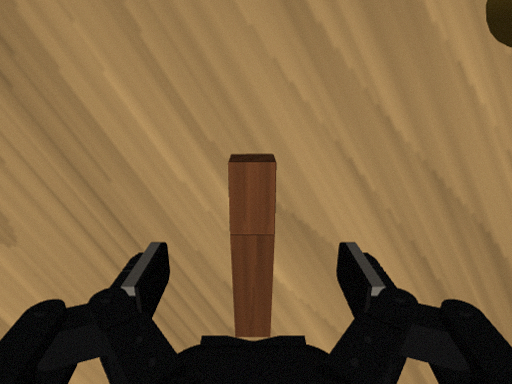

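The wrist view shows the wedge centred between the fingers. The tail edge is at row 162, the slope edge at 234 and the tip at 337, all within 3 px of prediction. Descending and gripping.

```bash
python3 -m jog '[[-0.001,0,0.02,0,0,0],[-0.001,0,0.045,0,0,0],[-0.001,0,0.07,0,0,0],[-0.001,0,0.088,0,0,0],[-0.001,0,0.097,0,0,0],[-0.001,0,0.097,0,0,0]]' -1; python3 -m jog '[[0,0,0,0,0,0],[0,0,0,0,0,0],[0,0,0,0,0,0],[0,0,0,0,0,0],[0,0,0,0,0,0],[0,0,0,0,0,0]]' 1 60
python3 -c "
from cell import *;from h import *
s=state();a=np.radians(-85.7);e=np.array([np.cos(a),np.sin(a)])
C=np.array([592,-192]);print(C-215*e-20*e)
delta(s,[*(C-235*e),s['ee_pos'][2]+15],4.3)
"
```

```text
time: 2.68
ee_pos: [500.1, 242.5, 3.2]
tool_rot: [0.871, 0.491, -0.0, 0.0]
wrist_force: [0.1, 0.5, 0.3]
grip_width: 85.1
finger_force: 0.0
time: 3.42
ee_pos: [500.5, 242.6, 3.9]
tool_rot: [0.872, 0.49, 0.0, -0.0]
wrist_force: [-1.8, 0.3, 7.8]
grip_width: 34.9
finger_force: 60.5
[574.3799992   42.33850638]
t 3.425 ee [500.5 242.6   3.9] shift [-0.1328  0.1672 -0.015 ] turn -0.621 tilt [ 0.0003 -0.0007  0.    ] F [-1.8  0.3  7.8]
```

```bash
python3 -m jog '[[0,0,-0.015,0,0,0],[-0.02,0.025,-0.015,0,0,-0.1],[-0.045,0.06,-0.015,0,0,-0.22],[-0.075,0.095,-0.015,0,0,-0.35],[-0.105,0.13,-0.015,0,0,-0.48],[-0.125,0.155,-0.015,0,0,-0.58],[-0.133,0.167,-0.015,0,0,-0.621],[-0.133,0.167,-0.015,0,0,-0.621]]'
python3 -c "
from cell import *;from h import *
s=state();a=np.radians(-85.7);e=np.array([np.cos(a),np.sin(a)])
C=np.array([592,-192])
delta(s,[*(C-235*e),4],4.3)
f=grab_frame('top');g=grab_frame('side')
a=cv2.resize(f['img'][130:230,190:320],None,fx=3.6,fy=3.6,interpolation=2)
b=cv2.resize(g['img'][130:270,180:310],None,fx=2.4,fy=2.4,interpolation=2)
c=np.zeros((370,790,3),np.uint8);c[:360,:468]=a;c[:336,470:782]=b
cv2.imwrite('pics/c2.png',c)
w=grab_frame('wrist');cv2.imwrite('pics/w2.png',w['img'])
"
```

```text
time: 4.42
ee_pos: [574.3, 40.9, 19.1]
tool_rot: [0.681, 0.732, 0.0, 0.0]
wrist_force: [0.2, 0.6, -1.1]
grip_width: 35.3
finger_force: 60.0
t 4.425 ee [574.3  40.9  19.1] shift [0.0015 0.0002 0.0151] turn -0.002 tilt [ 0.0008  0.0005 -0.    ] F [ 0.2  0.6 -1.1]
```

View pics/c2.png

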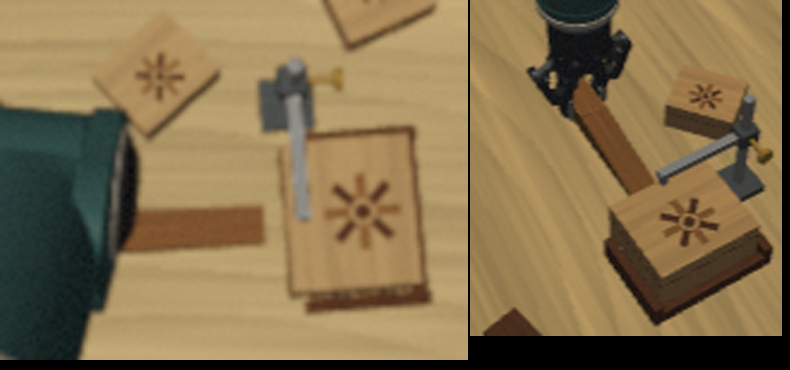

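View pics/w2.png

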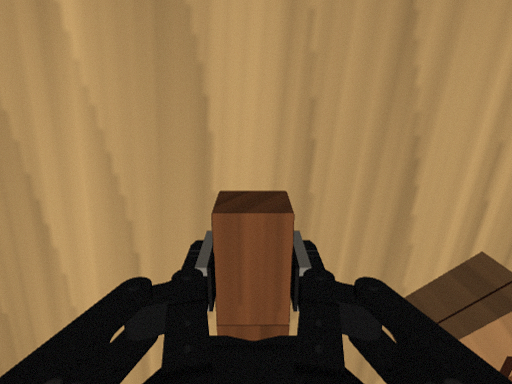

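The top crop shows the tip at (264,223) in line with the mouth, its axis on row 225 as predicted. The grip is straight and centred. A small decoy block sits near the gripper's left, so I'm checking its clearance.

```bash
python3 -c "
from cell import *;from h import *
f=grab_frame('top')
print('decoy corner',onto(f,190+148/3.6,130+138/3.6,0),onto(f,190+148/3.6,130+125/3.6,35),onto(f,190+94/3.6,130+80/3.6,30))
print('tip',onto(f,190+263/3.6,130+206/3.6,20),onto(f,190+265/3.6,130+242/3.6,20))
"
python3 -m jog '[[0,0,0.005,0,0,0],[0,0,0.01,0,0,0],[0,0,0.0145,0,0,0],[0,0,0.0145,0,0,0]]'
python3 -m jog '[[-0.007,0,0,0,0,0],[-0.015,0,0,0,0,0],[-0.023,0,0,0,0,0],[-0.031,0,0,0,0,0],[-0.037,0,0,0,0,0],[-0.04,0,0,0,0,0],[-0.04,0,0,0,0,0]]'
```

```text
decoy corner [667.07044013 -12.24218939   0.        ] [672.42673286 -13.9362975   35.        ] [713.89482369  35.32671285  30.        ]
tip [ 602.60000327 -117.21956403   20.        ] [ 570.16715716 -119.16650536   20.        ]
time: 5.12
ee_pos: [573.7, 42.2, 3.8]
tool_rot: [0.68, 0.733, -0.0, -0.0]
wrist_force: [-3.4, -0.6, 7.5]
grip_width: 35.2
finger_force: 61.5
time: 6.0
ee_pos: [577.0, 1.3, 3.9]
tool_rot: [0.68, 0.733, -0.0, 0.0]
wrist_force: [0.5, -0.9, 5.3]
grip_width: 35.1
finger_force: 60.8
```

```bash
for i in 1 2; do :; done; python3 -m jog '[[-0.005,0,0,0,0,0],[-0.01,0,0,0,0,0],[-0.015,0,0,0,0,0],[-0.015,0,0,0,0,0]]'; python3 -m jog '[[-0.003,0,0,0,0,0],[-0.006,0,0,0,0,0],[-0.009,0,0,0,0,0],[-0.012,0,0,0,0,0]]'
```

```text
time: 6.5
ee_pos: [578.1, -13.3, 3.9]
tool_rot: [0.68, 0.733, -0.0, 0.0]
wrist_force: [0.6, -0.9, 4.5]
grip_width: 34.9
finger_force: 60.9
time: 7.0
ee_pos: [578.9, -23.7, 3.9]
tool_rot: [0.68, 0.733, 0.0, -0.0]
wrist_force: [-1.1, 8.1, 6.0]
grip_width: 34.7
finger_force: 61.2
```

```bash
for k in 1; do python3 -m jog '[[-0.001,0,0,0,0,0],[-0.0025,0,0,0,0,0],[-0.0025,0,0,0,0,0]]'|sed -n '2p;4p'; python3 -m jog '[[-0.001,0,0,0,0,0],[-0.0025,0,0,0,0,0],[-0.0025,0,0,0,0,0]]'|sed -n '2p;4p'; python3 -m jog '[[-0.001,0,0,0,0,0],[-0.0025,0,0,0,0,0],[-0.0025,0,0,0,0,0]]'|sed -n '2p;4p'; done
```

```text
ee_pos: [579.1, -26.4, 3.9]
wrist_force: [-0.1, 6.3, 6.6]
ee_pos: [579.3, -28.9, 3.9]
wrist_force: [-0.4, 5.6, 6.9]
ee_pos: [579.5, -31.4, 3.8]
wrist_force: [-0.8, 6.5, 6.0]
```

```bash
python3 -m jog '[[-0.001,0,0,0,0,0],[-0.002,0,0,0,0,0],[-0.002,0,0,0,0,0]]'|sed -n '2p;4p'; python3 -m jog '[[-0.001,0,0,0,0,0],[-0.002,0,0,0,0,0],[-0.002,0,0,0,0,0]]'|sed -n '2p;4p'; python3 -m jog '[[-0.001,0,0,0,0,0],[-0.002,0,0,0,0,0],[-0.002,0,0,0,0,0]]'|sed -n '2p;4p'
```

```text
ee_pos: [579.6, -33.3, 3.9]
wrist_force: [-0.6, 6.8, 6.6]
ee_pos: [579.8, -35.3, 3.9]
wrist_force: [-0.1, 6.3, 6.2]
ee_pos: [579.9, -37.3, 3.9]
wrist_force: [0.4, 6.2, 6.4]
```

```bash
python3 -c "
from cell import *;from h import *
g=grab_frame('side');b=cv2.resize(g['img'][170:260,225:315],None,fx=6,fy=6,interpolation=2)
cv2.imwrite('pics/s3.png',b)"
```

```text
(no output)
```

View pics/s3.png

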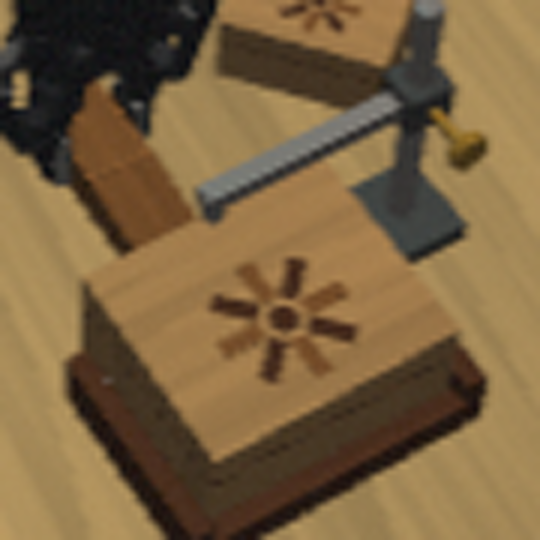

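The side view shows the nub at about (213,216) in the crop, still clear of the top. I'm estimating its height and continuing by feel.

```bash
python3 -c "
from cell import *;from h import *
g=grab_frame('side')
for z in(75,79,83):print(z,(proj(g,[589,-149,z])-[225,170])*6)"
for i in 1; do python3 -m jog '[[-0.001,0,0,0,0,0],[-0.002,0,0,0,0,0],[-0.002,0,0,0,0,0]]'|sed -n '2p;4p'; python3 -m jog '[[-0.001,0,0,0,0,0],[-0.002,0,0,0,0,0],[-0.002,0,0,0,0,0]]'|sed -n '2p;4p'; python3 -m jog '[[-0.001,0,0,0,0,0],[-0.002,0,0,0,0,0],[-0.002,0,0,0,0,0]]'|sed -n '2p;4p'; done
```

```text
75 [212.22750635 228.73578352]
79 [212.50614819 223.4920799 ]
83 [212.78634896 218.21903907]
ee_pos: [580.1, -39.3, 3.9]
wrist_force: [0.7, 7.2, 6.0]
ee_pos: [580.3, -41.3, 3.8]
wrist_force: [-1.4, 7.0, 6.4]
ee_pos: [580.4, -43.3, 3.9]
wrist_force: [-1.0, 6.1, 6.4]
```

```bash
python3 -m jog '[[-0.001,0,0,0,0,0],[-0.002,0,0,0,0,0],[-0.002,0,0,0,0,0]]'|sed -n '2p;4p'; python3 -m jog '[[-0.001,0,0,0,0,0],[-0.002,0,0,0,0,0],[-0.002,0,0,0,0,0]]'|sed -n '2p;4p'; python3 -m jog '[[-0.001,0,0,0,0,0],[-0.002,0,0,0,0,0],[-0.002,0,0,0,0,0]]'|sed -n '2p;4p'
```

```text
ee_pos: [580.5, -45.3, 3.9]
wrist_force: [0.7, 6.5, 7.5]
ee_pos: [580.7, -47.3, 3.9]
wrist_force: [-0.9, 6.5, 6.3]
ee_pos: [580.8, -49.3, 3.8]
wrist_force: [0.1, 6.5, 7.4]
```

```bash
python3 -m jog '[[-0.001,0,0,0,0,0],[-0.002,0,0,0,0,0],[-0.002,0,0,0,0,0]]'|sed -n '2p;4p'; python3 -m jog '[[-0.001,0,0,0,0,0],[-0.002,0,0,0,0,0],[-0.002,0,0,0,0,0]]'|sed -n '2p;4p'
```

```text
ee_pos: [581.0, -51.3, 3.8]
wrist_force: [-0.8, 6.8, 7.1]
ee_pos: [581.1, -53.3, 3.9]
wrist_force: [0.4, 7.0, 6.8]
```

```bash
python3 -m jog '[[-0.001,0,0,0,0,0],[-0.002,0,0,0,0,0],[-0.002,0,0,0,0,0]]'|sed -n '2p;4p'; python3 -m jog '[[-0.001,0,0,0,0,0],[-0.002,0,0,0,0,0],[-0.002,0,0,0,0,0]]'|sed -n '2p;4p'; python3 -m jog '[[-0.001,0,0,0,0,0],[-0.002,0,0,0,0,0],[-0.002,0,0,0,0,0]]'|sed -n '2p;4p'
```

```text
ee_pos: [581.3, -55.3, 3.9]
wrist_force: [0.3, 7.3, 7.5]
ee_pos: [581.4, -57.3, 3.9]
wrist_force: [-1.0, 5.0, 5.6]
ee_pos: [581.6, -59.3, 3.9]
wrist_force: [-0.3, 6.5, 6.7]
```

```bash
python3 -m jog '[[-0.001,0,0,0,0,0],[-0.002,0,0,0,0,0],[-0.002,0,0,0,0,0]]'|sed -n '2p;4p'; python3 -m jog '[[-0.001,0,0,0,0,0],[-0.002,0,0,0,0,0],[-0.002,0,0,0,0,0]]'|sed -n '2p;4p'; python3 -m jog '[[-0.001,0,0,0,0,0],[-0.002,0,0,0,0,0],[-0.002,0,0,0,0,0]]'|sed -n '2p;4p'
```

```text
ee_pos: [581.7, -61.3, 3.9]
wrist_force: [-0.1, 5.7, 7.0]
ee_pos: [581.9, -63.3, 3.9]
wrist_force: [-0.9, 7.1, 5.5]
ee_pos: [582.0, -65.3, 3.8]
wrist_force: [0.3, 6.5, 6.7]
```

```bash
python3 -m jog '[[-0.001,0,0,0,0,0],[-0.002,0,0,0,0,0],[-0.002,0,0,0,0,0]]'|sed -n '2p;4p'; python3 -m jog '[[-0.001,0,0,0,0,0],[-0.002,0,0,0,0,0],[-0.002,0,0,0,0,0]]'|sed -n '2p;4p'; python3 -c "
from cell import *;from h import *
g=grab_frame('side');b=cv2.resize(g['img'][170:260,225:315],None,fx=6,fy=6,interpolation=2)
cv2.imwrite('pics/s4.png',b)"
```

```text
ee_pos: [582.2, -67.3, 3.9]
wrist_force: [0.4, 6.4, 7.3]
ee_pos: [582.4, -69.2, 3.9]
wrist_force: [0.4, 6.7, 6.6]
```

View pics/s4.png

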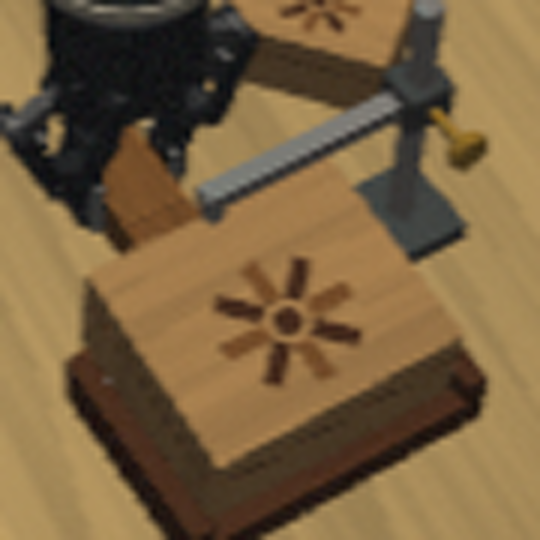

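The box's front is higher and it has slid slightly back to its stop. The nub at (213,216) is close to the top but there is no force rise yet, so I'm continuing in small steps.

```bash
python3 -m jog '[[-0.001,0,0,0,0,0],[-0.002,0,0,0,0,0],[-0.002,0,0,0,0,0]]'|sed -n '2p;4p'; python3 -m jog '[[-0.001,0,0,0,0,0],[-0.002,0,0,0,0,0],[-0.002,0,0,0,0,0]]'|sed -n '2p;4p'
```

```text
ee_pos: [582.5, -70.8, 3.8]
wrist_force: [-1.2, 9.2, 8.3]
ee_pos: [582.6, -71.9, 3.8]
wrist_force: [-1.2, 13.6, 9.8]
```

```bash
python3 -m jog '[[0,0,0,0,0,0]]'|sed -n '2p;4p';python3 -m jog '[[0,0,0,0,0,0]]'|sed -n '2p;4p'
```

```text
ee_pos: [582.6, -71.9, 3.8]
wrist_force: [-0.8, 13.2, 9.9]
ee_pos: [582.6, -71.9, 3.9]
wrist_force: [-1.2, 14.3, 8.9]
```

Push force is 13.7 N against a base of 6.5 N, so about 5.5 N at the nub, which is snug. I'll relax the arm's push before letting go.

```bash
python3 -m jog '[[0.0006,0,0,0,0,0],[0.0012,0,0,0,0,0],[0.0012,0,0,0,0,0]]'|sed -n '2p;4p'
```

```text
ee_pos: [582.6, -71.8, 3.9]
wrist_force: [0.9, 6.2, 7.0]
```

```bash
python3 -m jog '[[0.0004,0,0,0,0,0],[0.0008,0,0,0,0,0],[0.0008,0,0,0,0,0]]'|sed -n '2p;4p'; python3 -m jog '[[0,0,0,0,0,0],[0,0,0,0,0,0],[0,0,0,0,0,0],[0,0,0,0,0,0],[0,0,0,0,0,0],[0,0,0,0,0,0]]' -1 20
```

```text
ee_pos: [582.6, -71.9, 3.9]
wrist_force: [1.8, 2.6, 6.2]
time: 17.9
ee_pos: [582.4, -72.1, 3.8]
tool_rot: [0.68, 0.733, -0.0, 0.0]
wrist_force: [-0.3, -0.4, -0.3]
grip_width: 85.5
finger_force: 0.0
```

```bash
python3 -m jog '[[0,0,-0.01,0,0,0],[0.005,0,-0.03,0,0,0],[0.02,0,-0.06,0,0,0],[0.05,0,-0.09,0,0,0],[0.09,0,-0.12,0,0,0],[0.12,0,-0.14,0,0,0],[0.13,0,-0.15,0,0,0],[0.13,0,-0.15,0,0,0]]' -1
python3 -c "
from cell import *;from h import *
f=grab_frame('top');g=grab_frame('side')
a=cv2.resize(f['img'][130:230,190:320],None,fx=3,fy=3,interpolation=2)
b=cv2.resize(g['img'][170:260,225:315],None,fx=4,fy=4,interpolation=2)
c=np.zeros((370,790,3),np.uint8);c[:300,:390]=a;c[:360,400:760]=b
cv2.imwrite('pics/end.png',c)"
```

```text
time: 18.9
ee_pos: [573.0, 57.7, 154.9]
tool_rot: [0.68, 0.733, 0.001, 0.0]
wrist_force: [0.3, -1.1, -0.1]
grip_width: 85.9
finger_force: 0.0
```

View pics/end.png

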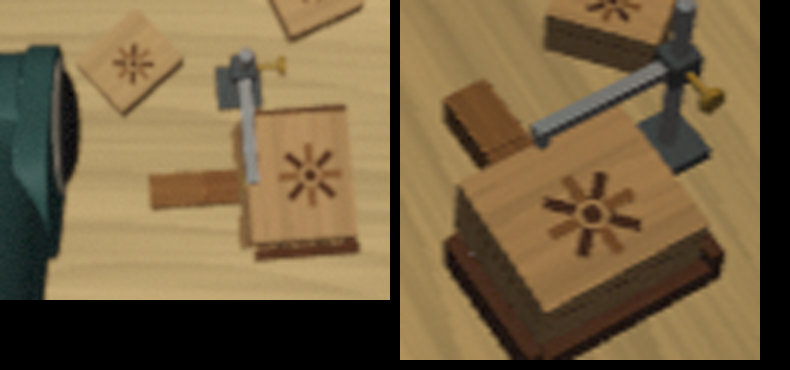

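The wedge is holding the box up to the nub (crop (540,138)), the gripper is clear and nothing else has moved. Handing in.

```bash
python3 -c "
from cell import *
print(job_done())"
```

```text
the job is handed in; nothing more can be done
None
```

The job is handed in: the wedge holds the box's front up against the gauge nub, with about 5.5 N there before I let go (worked out from the push force, not re-measured after); the gripper is clear, and no other object was touched.

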